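# Lay out a comparison set on the sample mat

## Robot

A 7-joint arm with a two-finger parallel gripper is mounted at the origin on the work surface. World frame = base frame: x ahead of the robot, y to its left, z up, the work surface at z = 0. Lengths are in mm, angles in rad, forces in N, time in s.
With the tool pointing down it reaches from about 400 to 925 mm from the base axis. Payload 4.1 kg.
Tool frame: the origin (TCP) lies at the very end of the fingers, on their centre line; the grasp point (between the pads) lies bot.grasp_offset behind it (bot.grasp_offset is the distance from the TCP to the grasp point, in mm); z points along the fingers, y is the line along which they close (so a half turn about z gives the same grasp; the last joint's range is limited). The gripper opens to 85 mm and grips with 20 to 120 N. Pads are 22 mm wide; open, the fingers measure 114 mm over their backs; the gripper's body (76 mm by 85 mm) begins 54 mm behind the grasp point. The pads swing forward as they close: fully open they stand 13 mm farther back than shut.
Start: joints at [-1.439, 0.398, 0.045, 1.537, -0.019, 1.207, -0.051], TCP at [148.667, 632.805, 231.347] pointing down, gripper open.
Joint ranges: [-2.82, 2.82], [-0.49, 2.23], [-1.37, 1.46], [0, 2.46], [-1.36, 4.5], [0.23, 2], [-2.94, 2.94]. Speed limits (rad/s): [2.57, 2.57, 3.14, 3.14, 3.14, 3.14, 3.14].

## Interface

Orientations are given as [roll, pitch, yaw] about the fixed x, y, z axes, in that order (R = Rz(yaw) Ry(pitch) Rx(roll)).
In Python, from station import bot gives the robot as it stands. The module is installed in compiled form; this text tells all that it offers.
- The arm moves only by the tool carry_out, never from a script. Its argument "deltas" is a list of rows, each an object with "translation": the shift along the world's x, y, z each as a share of 0.4 m, from -1 to 1, a list of three; "angular": the turn, a rotation vector about the world's x, y, z each as a share of 60 degrees, from -1 to 1, a list of three; "jaw": the closure, from -1 (fully open) to 1 (shut). A call has 1 to 5 rows; each row is the pose to reach, as a shift and turn from the pose commanded when the call began; what a row does not reach only later rows make up. A row lasts 1/10 s, in which the tool goes at most 50 mm and 8.59 degrees, less where a joint would pass 70% of its speed; a pose out of reach is approached as far as the arm can. A call with a number of a shift or a turn outside -1 to 1 is refused whole. A call with a gripper value outside its range is refused whole. The fingers move at their own pace and stop on an object; the grip force is fixed at half the most. Time passes only in rows, so rows that repeat a pose let the fingers close. It gives the time, the measured TCP pose, the force, the opening and the grip force at its end, in the units of the state.
- bot.get_state(): the state, without advancing time (a new reading comes with each control period).
- bot.capture(name): name is "side" or "top"; returns (picture, depth): 420x560x3 uint8, red, green, blue; 420x560 float32, mm along the optical axis (not along the pixel's ray), 0 where there is no reading.
- bot.calibration(name): a dict with "camera_matrix" (3x3 intrinsics, pixels), "distortion" ([k1, k2, p1, p2, k3] as OpenCV has them; the pictures are not rectified), "position" and "rotation" of the camera in the world. Camera axes: x right, y up, looking along -z (the intrinsics and any distortion apply to the point x, -y, -z); pixel columns grow to the right and rows downward; lengths in mm; the calibration is good to about 2 mm. A picture is of the moment at which its call begins. calibration takes no time and is no camera call.
- bot.job_done(): hands the job in; it is judged then, once.
The state is a dict: "t": time; "q": joint angles; "qd": joint speeds; "joint_torque": joint torques, N m; "ee_pos": TCP position; "ee_rot": TCP orientation; "force": force on the tool from outside, world axes, zero at the start; "torque": the same for the moment, N m; "grip_width": opening from 0.0 (shut) to 1.0 (fully open); "grasp_force": force on a finger pad.
Only numpy, scipy, OpenCV 4.12 (cv2) and the standard library are available. Lean on these libraries where they do the work, as an engineer would, in place of code of your own. Each camera call takes 0.05 s, during which the arm holds its last target. There are 200 camera calls.

## Task

Lay out the comparison set on the long black mat: first stand the amber bottle inside the ring on the blue pad and the red-lidded pot inside the ring on the yellow pad (these two in either order), then stand the green-lidded pot inside the mat's middle ring, midway between them, and last lay the flat round dish, level and centred, on top of the green pot's lid. Leave all four standing upright and let go, and leave the white jar and the clear bottle standing where they are.

Things in the scene. Friction and masses are not known exactly. Their poses are not given: they have to be found in the camera images.
- mat: Long thin black rubber mat fixed to the white bench, 84 (x) x 290 (y) x 2 mm thick. Origin: centre of its underside, on the bench; its y axis is its long direction, z up. A white printed ring, 56 mm across, lies round its middle; the two coloured pads lie on it, centred 105 mm to either side of the middle along its y axis (which pad is on which side varies).
- pad_blue: Flat blue plastic pad, 76 x 70 x 3 mm, fixed on top of the mat at one end, with a white printed ring 56 mm across round its centre. Origin: centre of its underside, 2 mm above the bench; its top is 5 mm above the bench.
- pad_yellow: Flat yellow plastic pad, 76 x 70 x 3 mm, fixed on top of the mat at the other end, with a white printed ring 56 mm across round its centre. Origin: centre of its underside, 2 mm above the bench; its top is 5 mm above the bench.
- bottle_amber: Loose dark brown (amber) round bottle with a paper label and a black cap, standing upright. Body 40 mm diameter and 48 mm high, above it a shoulder and a 24 mm diameter cap; 75 mm high in all. About 0.09 kg. Origin: centre of its underside; z up along its axis.
- pot_red: Loose round white specimen pot with a red lid, standing upright. Body 40 mm diameter up to 43 mm high, then a flat-topped lid 43 mm diameter and 12 mm high; 55 mm high in all. About 0.06 kg. Origin: centre of its underside; z up along its axis.
- pot_green: Loose round white specimen pot with a green lid, otherwise the same as the red-lidded one: body 40 mm diameter up to 43 mm high, flat-topped lid 43 mm diameter and 12 mm high; 55 mm high in all. About 0.06 kg. Origin: centre of its underside; z up along its axis.
- dish: Loose closed round culture dish, a flat pale-blue disc 50 mm diameter and 14 mm high with a purple round patch on top, lying flat. About 0.035 kg. Origin: centre of its underside; z up along its axis.
- jar_white: Bystander: loose off-white round jar with an orange band and a white lid, 56 mm diameter, 66 mm high. Leave it alone. Origin: centre of its underside.
- bottle_clear: Bystander: loose pale blue-green round glass bottle with a black cap, 48 mm diameter, 76 mm high. Leave it alone. Origin: centre of its underside.
There are look-alikes about, which are no part of the job. There is more than one size of the pad_yellow; the one meant has the size given above.

How it is judged:
By the outcome, as a careful person would: the job done as asked, in the order asked, and still so for the second after the job is handed in, with the robot touching nothing.
It also fails if it takes over 104 s, if anything falls off the work surface, if the arm or the gripper's body presses on something with over 40 N, if the wrist force passes 120 N, or if a joint passes its speed limit or range.

## Working session

There is one attempt and no reset: what is moved stays moved. The work goes in short steps, Python scripts to look and compute and a tool call to move; the robot and the scene stay as the last step left them, time stands still between calls to the robot, and variables do not carry over. Pictures are saved under pics/ and viewed, at most 14 in all, crops included, and the job is handed in when it is done.

Besides the shell and the picture viewer there is one more tool, called after ">>>" as name(argument=value, ...) on one line, values as JSON. carry_out: Moves the arm, as the interface text tells. Shift numbers are shares of 0.4 m and turn numbers shares of 60 degrees, none past 1 either way. Its arguments: {"type":"object","properties":{"deltas":{"type":"array","items":{"type":"object","properties":{"translation":{"type":"array","items":{"type":"number"}},"angular":{"type":"array","items":{"type":"number"}},"jaw":{"type":"number"}}}}},"required":["deltas"]}

```bash
mkdir -p pics
python3 - <<'E'
from station import bot
import cv2,numpy as np
for n in("top","side"):
    p,d=bot.capture(n); cv2.imwrite(f"pics/{n}0.png",p[:,:,::-1]); np.save(f"{n}_d.npy",d)
    c=bot.calibration(n); print(n,c)
print(bot.grasp_offset); s=bot.get_state(); print(s)
E
```

```text
top {'camera_matrix': array([[468.77125386,   0.        , 277.07695274],
       [  0.        , 468.77125386, 210.70649454],
       [  0.        ,   0.        ,   1.        ]]), 'distortion': array([-0.00350469,  0.        ,  0.        ,  0.        ,  0.        ]), 'position': array([ 343.72729491,   19.03176163, 1150.02167108]), 'rotation': array([ 0.17754867, -0.01670817, -1.55712942])}
side {'camera_matrix': array([[453.07382056,   0.        , 279.60863718],
       [  0.        , 453.07382056, 204.15708485],
       [  0.        ,   0.        ,   1.        ]]), 'distortion': array([-0.02892785,  0.        ,  0.        ,  0.        ,  0.        ]), 'position': array([ 448.43045447, -778.56764521,  501.4439547 ]), 'rotation': array([ 1.05585456,  0.00507013, -0.1027746 ])}
18.700000000000003
{'t': 0.1, 'q': array([-1.43900074,  0.39911208,  0.04498644,  1.53778002, -0.01871854,
        1.20689858, -0.0507017 ]), 'qd': array([ 0.00064345, -0.00067808, -0.00039584, -0.00286877, -0.00164228,
        0.00127544,  0.00054914]), 'joint_torque': array([ 4.37143186e-03, -4.76259792e+01,  1.37038853e+00, -2.54948562e+01,
        1.19971621e-02,  5.01314382e-03, -1.67097461e-06]), 'ee_pos': array([148.49708596, 632.21141952, 230.35860436]), 'ee_rot': array([-3.13981749e+00,  8.60256941e-05,  2.91094639e+00]), 'force': array([-0.30165532, -0.65824488,  0.46136929]), 'torque': array([-0.02350105, -0.02239745, -0.00856394]), 'grasp_force': 0.0, 'grip_width': 0.9980836554139499}
```

View pics/top0.png

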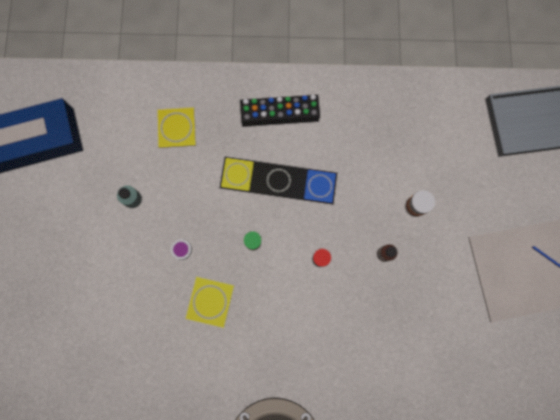

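View pics/side0.png

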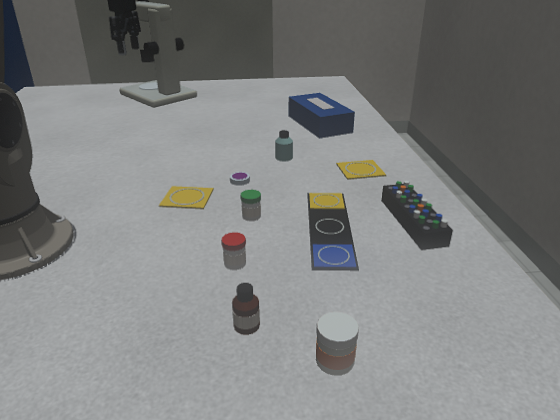

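The top view shows the mat at (220–337, 157–203) with the yellow pad on the left and the blue pad on the right. The green lid is at (252,240), red lid (322,257), purple dish (181,249), amber bottle (388,253), jar (421,203) and clear bottle (128,195). Two loose yellow pads, at (176,128) and (210,302), are decoys. The side view agrees.

```bash
cat > h.py <<'E'
import cv2,numpy as np
from scipy.spatial.transform import Rotation as R
from station import bot
def ray(n,uv,z):
    c=bot.calibration(n); q=cv2.undistortPoints(np.array([[uv]],float),c["camera_matrix"],c["distortion"])[0,0]
    d=R.from_euler("xyz",c["rotation"]).as_matrix()@[q[0],-q[1],-1]; o=c["position"]
    return o+d*(z-o[2])/d[2]
def cap(n,name=None):
    p,d=bot.capture(n)
    if name: cv2.imwrite(f"pics/{name}.png",p[:,:,::-1])
    return p,d
def blobs(p,lo,hi,amin=25,roi=None):
    m=cv2.inRange(cv2.cvtColor(p,cv2.COLOR_RGB2HSV),np.array(lo),np.array(hi))
    if roi:
        k=np.zeros_like(m);k[roi[1]:roi[3],roi[0]:roi[2]]=255;m&=k
    cs,_=cv2.findContours(m,cv2.RETR_EXTERNAL,cv2.CHAIN_APPROX_NONE)
    out=[]
    for c in cs:
        if cv2.contourArea(c)>=amin:
            out.append((cv2.contourArea(c),cv2.minAreaRect(c)))
    return sorted(out,key=lambda a:-a[0])
COL=dict(red=((0,130,70),(8,255,255)),green=((50,100,40),(80,255,255)),purple=((130,70,50),(160,255,255)),
  yellow=((22,130,80),(35,255,255)),blue=((105,130,60),(125,255,255)))
Z=dict(red=55,green=55,purple=14,yellow=5,blue=5)
E
python3 - <<'E'
from h import *
np.set_printoptions(precision=1,suppress=True)
for n in("top","side"):
    p=cv2.imread(f"pics/{n}0.png")[:,:,::-1].copy(); d=np.load(n+"_d.npy")
    for k in COL:
        for a,r in blobs(p,*COL[k])[:4]:
            u,v=r[0]; P=ray(n,(u,v),Z[k]); print(n,k,a,np.array(r[0]),np.array(r[1]),r[2],"xy",P, "d",d[int(v),int(u)])
p=cv2.imread("pics/top0.png")[:,:,::-1].copy()
for nm,roi,z in(("mat",(205,145,345,215),2),("amber",(370,235,405,270),75),("clear",(110,180,145,210),76)):
    for a,r in blobs(p,(0,0,0),(180,255,60),roi=roi)[:2]: print(nm,a,np.array(r[0]),np.array(r[1]),r[2],ray("top",r[0],z))
    m=cv2.inRange(cv2.cvtColor(p,cv2.COLOR_RGB2HSV),(0,0,0),(180,255,60))
cv2.imwrite("pics/cr.png",cv2.resize(cv2.imread("pics/top0.png")[140:320,150:440],None,fx=2.7,fy=2.7,interpolation=cv2.INTER_CUBIC))
c=bot.calibration("top");
# depth check: world z from depth at several px
d=np.load("top_d.npy")
for uv in((252,240),(322,257),(181,249),(391,252),(278,180),(320,185),(237,174),(421,202),(128,193),(350,300)):
    q=cv2.undistortPoints(np.array([[uv]],float),c["camera_matrix"],c["distortion"])[0,0]
    print(uv,c["position"]+R.from_euler("xyz",c["rotation"]).as_matrix()@[q[0],-q[1],-1]*d[uv[1],uv[0]])
E
```

```text
top red 206.0 [321.5 257.5] [15.6 17. ] 45.0 xy [ 431.2 -101.9   55. ] d 1098.3945
top green 183.0 [252. 240.] [16. 14.] 90.0 xy [469.7  61.3  55. ] d 1102.238
top purple 142.0 [180.5 249. ] [13.4 13.4] 45.0 xy [449.8 235.2  14. ] d 1136.3289
top yellow 1536.5 [209.4 301.9] [38.1 42.7] 14.03624439239502 xy [325.2 161.6   5. ] d 1124.9032
top yellow 1271.5 [175.8 127. ] [37.3 36.3] 86.98721313476562 xy [762.3 264.5   5. ] d 1195.2452
top yellow 817.0 [237.2 174. ] [29.1 30.2] 9.462322235107422 xy [641.4 104.1   5. ] d 1175.3667
top blue 2145.0 [ 31.4 130.3] [45.6 76.4] 75.3236083984375 xy [746.5 629.6   5. ] d 1122.8414
top blue 785.0 [319.5 185.9] [28.6 29.5] 7.594643592834473 xy [ 614.6 -102.8    5. ] d 1174.8489
side red 197.5 [233.  238.5] [11. 22.] 90.0 xy [ 432.6 -106.9   55. ] d 802.817
side green 117.5 [250. 194.] [ 8. 18.] 90.0 xy [470.2  56.1  55. ] d 949.13293
side purple 54.5 [239.  175.5] [ 5. 14.] 90.0 xy [449.7 232.3  14. ] d 1121.0837
side yellow 280.0 [186.5 196. ] [12. 29.] 90.0 xy [326.5 156.3   5. ] d 1047.3524
side yellow 254.5 [186.  196.8] [51.4 19.6] 2.29061007
[... 441 characters left out ...]
[593.6 -83.9   5. ] d 862.5689
side blue 36.5 [344.5 248. ] [ 6. 15.] 90.0 xy [641.1 -87.5   5. ] d 862.72455
mat 1509.0 [278.2 180.2] [53. 30.] 8.13010311126709 [628.2   0.9   2. ]
amber 87.5 [390. 252.] [12. 10.] 90.0 [ 444.6 -257.8   75. ]
clear 67.0 [124. 193.] [9.9 8.5] 45.0 [572.7 361.2  76. ]
clear 37.0 [136.  201.4] [ 5.5 14.4] 36.02737808227539 [553.1 332.1  76. ]
(252, 240) [470.   61.4  52.1]
(322, 257) [ 432.4 -103.1   54.3]
(181, 249) [449.4 233.1  18.6]
(391, 252) [ 444.9 -261.    71.6]
(278, 180) [627.8   1.5   5.3]
(320, 185) [ 616.7 -104.1    5.6]
(237, 174) [640.8 104.5   7.9]
(421, 202) [ 566.1 -338.9   61.1]
(128, 193) [572.5 351.4  77.7]
(350, 300) [ 334.  -176.9   -1.7]
```

View pics/cr.png

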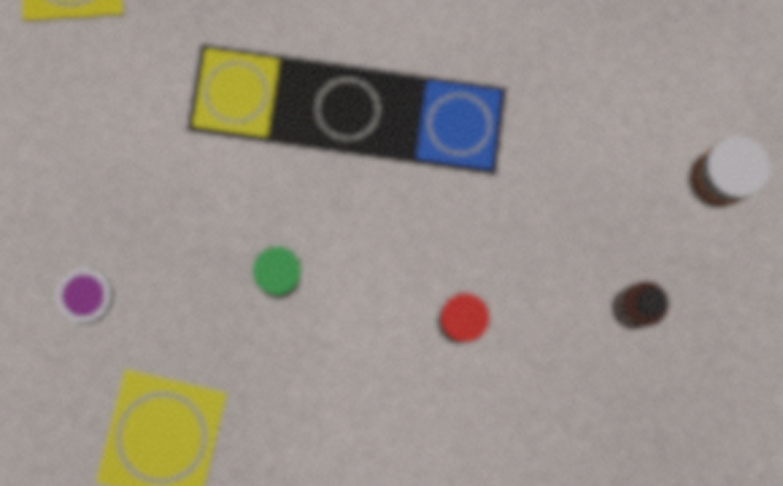

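The crop confirms the mat lies with yellow at +y and blue at -y. The estimated positions are mat centre (628,1), blue ring (615,-103), yellow ring (641,104), amber (445,-261), red (432,-102), green (470,61) and dish (450,234). Heights and reach check out. I'll start with the red pot, going round the base.

>>> carry_out(deltas=[{"translation":[0.09,-0.08,0],"angular":[0,0,0],"jaw":-1},{"translation":[0.18,-0.16,0],"angular":[0,0,0],"jaw":-1},{"translation":[0.27,-0.24,0],"angular":[0,0,0],"jaw":-1},{"translation":[0.36,-0.32,0],"angular":[0,0,0],"jaw":-1},{"translation":[0.45,-0.4,0],"angular":[0,0,0],"jaw":-1}])

```text
t: 0.6
ee_pos: [329.7, 471.1, 231.0]
ee_rot: [-3.141, -0.0, 2.911]
force: [1.0, 0.5, 0.6]
grip_width: 0.999
grasp_force: 0.0
```

>>> carry_out(deltas=[{"translation":[0.07,-0.09,0],"angular":[0,0,0],"jaw":-1},{"translation":[0.14,-0.18,0],"angular":[0,0,0],"jaw":-1},{"translation":[0.21,-0.27,0],"angular":[0,0,0],"jaw":-1},{"translation":[0.28,-0.36,0],"angular":[0,0,0],"jaw":-1},{"translation":[0.35,-0.45,0],"angular":[0,0,0],"jaw":-1}])

```text
t: 1.1
ee_pos: [469.3, 291.0, 231.1]
ee_rot: [-3.141, -0.0, 2.911]
force: [1.2, 1.2, 0.0]
grip_width: 1.001
grasp_force: 0.0
```

>>> carry_out(deltas=[{"translation":[-0.01,-0.1,0],"angular":[0,0,0],"jaw":-1},{"translation":[-0.02,-0.2,0],"angular":[0,0,0],"jaw":-1},{"translation":[-0.03,-0.3,0],"angular":[0,0,0],"jaw":-1},{"translation":[-0.04,-0.4,0],"angular":[0,0,0],"jaw":-1},{"translation":[-0.045,-0.5,0],"angular":[0,0,0],"jaw":-1}])

```text
t: 1.6
ee_pos: [449.8, 91.1, 231.0]
ee_rot: [3.142, -0.001, 2.911]
force: [-0.1, 0.2, 0.9]
grip_width: 0.998
grasp_force: 0.0
```

>>> carry_out(deltas=[{"translation":[-0.01,-0.1,-0.03],"angular":[0,0,0],"jaw":-1},{"translation":[-0.02,-0.2,-0.06],"angular":[0,0,0],"jaw":-1},{"translation":[-0.03,-0.3,-0.09],"angular":[0,0,0],"jaw":-1},{"translation":[-0.04,-0.4,-0.12],"angular":[0,0,0],"jaw":-1},{"translation":[-0.05,-0.485,-0.15],"angular":[0,0,0],"jaw":-1}])

```text
t: 2.1
ee_pos: [429.9, -103.2, 170.9]
ee_rot: [3.141, 0.0, 2.91]
force: [-0.1, -0.3, -0.6]
grip_width: 1.001
grasp_force: 0.0
```

Run:
```python
from h import *
s=bot.get_state(); print(s["q"],s["ee_pos"])
p,d=cap("side","s1")
```

```text
[-0.42049946  0.09580098  0.59705354  2.09380975 -0.0655148   0.9692763
  1.55043251] [ 429.85618522 -103.24116137  170.87240583]
```

View pics/s1.png

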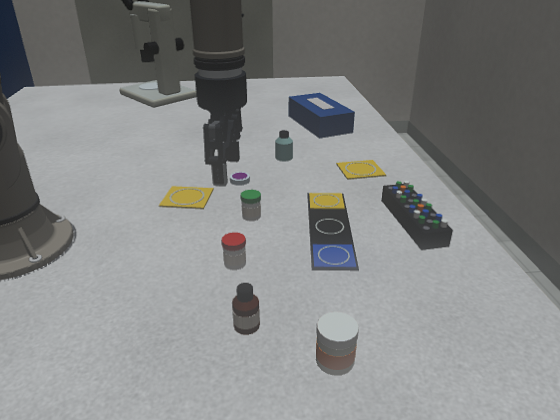

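The gripper hangs open over the red pot (lid at 233,240). Descending and gripping.

>>> carry_out(deltas=[{"translation":[0.004,0,-0.1],"angular":[0,0,0],"jaw":-1},{"translation":[0.004,0,-0.2],"angular":[0,0,0],"jaw":-1},{"translation":[0.004,0,-0.3],"angular":[0,0,0],"jaw":-1},{"translation":[0.004,0,-0.37],"angular":[0,0,0],"jaw":-1},{"translation":[0.004,0,-0.41],"angular":[0,0,0],"jaw":-1}])

```text
t: 2.65
ee_pos: [430.3, -100.7, 4.9]
ee_rot: [-3.141, -0.005, 2.911]
force: [-0.0, -0.3, 0.0]
grip_width: 0.997
grasp_force: 0.0
```

>>> carry_out(deltas=[{"translation":[0,0,0],"angular":[0,0,0],"jaw":1},{"translation":[0,0,0],"angular":[0,0,0],"jaw":1},{"translation":[0,0,0],"angular":[0,0,0],"jaw":1},{"translation":[0,0,0],"angular":[0,0,0],"jaw":1},{"translation":[0,0,0],"angular":[0,0,0],"jaw":1}])

```text
t: 3.15
ee_pos: [433.3, -101.3, 8.7]
ee_rot: [3.141, 0.002, 2.911]
force: [-1.2, -0.7, 5.9]
grip_width: 0.474
grasp_force: 59.5
```

>>> carry_out(deltas=[{"translation":[0,0,0],"angular":[0,0,0],"jaw":1},{"translation":[0,0,0],"angular":[0,0,0],"jaw":1},{"translation":[0,0,0],"angular":[0,0,0],"jaw":1}])

```text
t: 3.45
ee_pos: [433.4, -101.3, 8.7]
ee_rot: [3.141, 0.002, 2.911]
force: [-1.6, -0.8, 6.7]
grip_width: 0.477
grasp_force: 59.4
```

>>> carry_out(deltas=[{"translation":[0,0,0.08],"angular":[0,0,0],"jaw":1},{"translation":[0,0,0.16],"angular":[0,0,0],"jaw":1},{"translation":[0,0,0.24],"angular":[0,0,0],"jaw":1},{"translation":[0.08,0.08,0.25],"angular":[0,0,0],"jaw":1},{"translation":[0.16,0.16,0.25],"angular":[0,0,0],"jaw":1}])

```text
t: 3.95
ee_pos: [498.3, -37.0, 110.2]
ee_rot: [3.138, 0.005, 2.908]
force: [0.3, -0.1, -0.5]
grip_width: 0.473
grasp_force: 60.8
```

>>> carry_out(deltas=[{"translation":[0.08,0.08,0],"angular":[0,0,0],"jaw":1},{"translation":[0.16,0.16,0],"angular":[0,0,0],"jaw":1},{"translation":[0.24,0.24,0],"angular":[0,0,0],"jaw":1},{"translation":[0.32,0.32,0],"angular":[0,0,0],"jaw":1},{"translation":[0.36,0.355,0],"angular":[0,0,0],"jaw":1}])

```text
t: 4.45
ee_pos: [642.7, 110.4, 107.9]
ee_rot: [3.138, 0.002, 2.916]
force: [-0.7, -0.2, -0.3]
grip_width: 0.476
grasp_force: 60.8
```

>>> carry_out(deltas=[{"translation":[0,0,0],"angular":[0,0,0],"jaw":1},{"translation":[0,0,0],"angular":[0,0,0],"jaw":1}])

```text
t: 4.65
ee_pos: [640.0, 104.7, 107.5]
ee_rot: [-3.141, -0.0, 2.912]
force: [-0.9, -0.3, -0.3]
grip_width: 0.474
grasp_force: 60.8
```

Run:
```python
from h import *
s=bot.get_state(); print(s["q"],s["ee_pos"],s["grip_width"])
p,d=cap("top","t2"); q,d=cap("side","s2")
o=np.hstack([p[120:330,120:400],q[120:330,180:460]])
cv2.imwrite("pics/c2.png",cv2.resize(o[:,:,::-1],(800,300)))
```

```text
[-0.57174465  0.5537076   0.47942662  1.67418085 -0.29444678  0.98643512
  1.3511629 ] [639.95290942 104.70449058 107.50447559] 0.4740029629490858
```

View pics/c2.png

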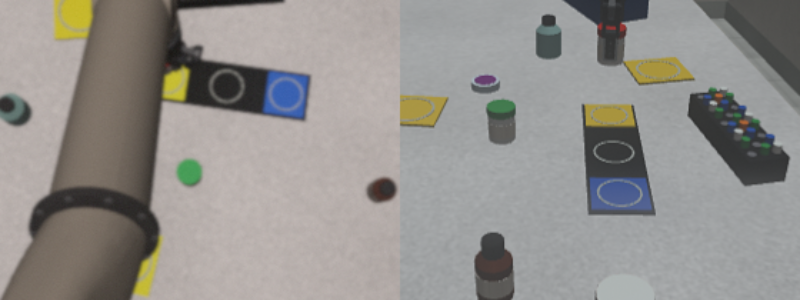

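The red pot hangs upright in the grip over the yellow pad. Lowering it about 94 mm and releasing.

>>> carry_out(deltas=[{"translation":[0.003,-0.001,-0.08],"angular":[0,0,0],"jaw":1},{"translation":[0.003,-0.001,-0.16],"angular":[0,0,0],"jaw":1},{"translation":[0.003,-0.001,-0.2],"angular":[0,0,0],"jaw":1},{"translation":[0.003,-0.001,-0.22],"angular":[0,0,0],"jaw":1},{"translation":[0.003,-0.001,-0.233],"angular":[0,0,0],"jaw":1}])

```text
t: 5.25
ee_pos: [641.6, 103.8, 14.3]
ee_rot: [3.142, 0.0, 2.91]
force: [0.2, 0.6, -0.2]
grip_width: 0.476
grasp_force: 60.8
```

>>> carry_out(deltas=[{"translation":[0,0,0],"angular":[0,0,0],"jaw":1},{"translation":[0,0,0],"angular":[0,0,0],"jaw":1},{"translation":[0,0,0],"angular":[0,0,0],"jaw":1}])

```text
t: 5.55
ee_pos: [642.3, 104.5, 15.3]
ee_rot: [3.141, 0.002, 2.911]
force: [0.0, 0.2, -0.2]
grip_width: 0.47
grasp_force: 60.8
```

>>> carry_out(deltas=[{"translation":[0,0,0],"angular":[0,0,0],"jaw":-1},{"translation":[0,0,0],"angular":[0,0,0],"jaw":-1},{"translation":[0,0,0],"angular":[0,0,0],"jaw":-1},{"translation":[0,0,0],"angular":[0,0,0],"jaw":-1},{"translation":[0,0,0],"angular":[0,0,0],"jaw":-1}])

```text
t: 6.05
ee_pos: [641.5, 104.4, 14.2]
ee_rot: [3.141, -0.0, 2.911]
force: [-0.2, 0.5, -0.3]
grip_width: 0.999
grasp_force: 0.0
```

>>> carry_out(deltas=[{"translation":[0,0,0.1],"angular":[0,0,0],"jaw":-1},{"translation":[0,0,0.2],"angular":[0,0,0],"jaw":-1},{"translation":[0,0,0.3],"angular":[0,0,0],"jaw":-1},{"translation":[-0.055,-0.1,0.3],"angular":[0,0,0],"jaw":-1},{"translation":[-0.11,-0.2,0.3],"angular":[0,0,0],"jaw":-1}])

```text
t: 6.55
ee_pos: [598.5, 24.9, 135.9]
ee_rot: [3.14, 0.004, 2.915]
force: [-1.0, -2.1, -1.0]
grip_width: 1.003
grasp_force: 0.0
```

>>> carry_out(deltas=[{"translation":[-0.054,-0.1,0],"angular":[0,0,0],"jaw":-1},{"translation":[-0.108,-0.2,0],"angular":[0,0,0],"jaw":-1},{"translation":[-0.162,-0.3,0],"angular":[0,0,0],"jaw":-1},{"translation":[-0.216,-0.4,0],"angular":[0,0,0],"jaw":-1},{"translation":[-0.27,-0.5,0],"angular":[0,0,0],"jaw":-1}])

```text
t: 7.05
ee_pos: [488.4, -177.1, 134.4]
ee_rot: [3.141, 0.001, 2.911]
force: [0.8, -1.0, -0.2]
grip_width: 0.999
grasp_force: 0.0
```

>>> carry_out(deltas=[{"translation":[-0.055,-0.1,0],"angular":[0,0,0],"jaw":-1},{"translation":[-0.11,-0.2,0],"angular":[0,0,0],"jaw":-1},{"translation":[-0.11,-0.213,0],"angular":[0,0,0],"jaw":-1},{"translation":[-0.11,-0.213,0],"angular":[0,0,0],"jaw":-1}])

```text
t: 7.45
ee_pos: [444.8, -262.4, 134.4]
ee_rot: [-3.142, 0.001, 2.907]
force: [-0.7, -0.1, 0.2]
grip_width: 1.001
grasp_force: 0.0
```

Run:
```python
from h import *
s=bot.get_state(); print(s["q"],s["ee_pos"],s["grip_width"])
p,d=cap("top","t3"); q,d=cap("side","s3")
for k in("red","green","purple"):
    for n,im in(("top",p),("side",q)):
        for a,r in blobs(im,*COL[k])[:1]: print(k,n,a,r[0],ray(n,r[0],Z[k]+(5 if k=="red" else 0)))
o=np.hstack([p[120:330,170:450],q[180:390,180:460]])
cv2.imwrite("pics/c3.png",cv2.resize(o[:,:,::-1],(800,300)))
```

```text
[-0.08269469  0.31456854  0.63846828  1.97407956 -0.23325935  0.92449758
  2.00985159] [ 444.81134207 -262.37851682  134.42441811] 1.0014711661813274
red top 188.5 (235.0, 169.0) [639.47417515 105.76120375  60.        ]
red side 101.5 (327.0, 178.5) [641.44835481  99.91296929  60.        ]
green top 183.0 (252.0, 240.0) [469.70483304  61.27876244  55.        ]
purple top 141.0 (180.50001525878906, 249.00003051757812) [449.847396   235.16710002  14.        ]
```

View pics/c3.png

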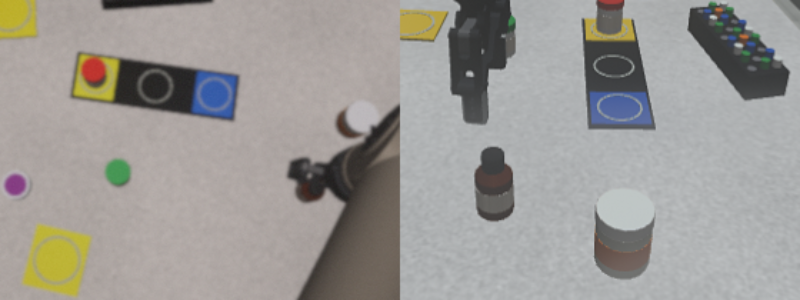

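The red pot stands within about 2 mm of the yellow ring's centre, and the gripper is over the amber bottle. Descending on the bottle.

>>> carry_out(deltas=[{"translation":[0,0.003,-0.1],"angular":[0,0,0],"jaw":-1},{"translation":[0,0.003,-0.2],"angular":[0,0,0],"jaw":-1},{"translation":[0,0.003,-0.27],"angular":[0,0,0],"jaw":-1},{"translation":[0,0.003,-0.305],"angular":[0,0,0],"jaw":-1},{"translation":[0,0.003,-0.305],"angular":[0,0,0],"jaw":-1}])

```text
t: 8.05
ee_pos: [445.1, -257.6, 10.5]
ee_rot: [3.14, -0.004, 2.913]
force: [0.1, 0.1, 0.1]
grip_width: 0.996
grasp_force: 0.0
```

>>> carry_out(deltas=[{"translation":[0,0,0],"angular":[0,0,0],"jaw":1},{"translation":[0,0,0],"angular":[0,0,0],"jaw":1},{"translation":[0,0,0],"angular":[0,0,0],"jaw":1},{"translation":[0,0,0],"angular":[0,0,0],"jaw":1},{"translation":[0,0,0],"angular":[0,0,0],"jaw":1}])

```text
t: 8.55
ee_pos: [446.8, -260.3, 13.7]
ee_rot: [-3.142, 0.003, 2.911]
force: [0.1, 0.7, 4.3]
grip_width: 0.454
grasp_force: 59.9
```

>>> carry_out(deltas=[{"translation":[0,0,0],"angular":[0,0,0],"jaw":1},{"translation":[0,0,0],"angular":[0,0,0],"jaw":1}])

```text
t: 8.75
ee_pos: [446.7, -260.3, 13.7]
ee_rot: [-3.142, 0.003, 2.911]
force: [0.3, -0.0, 5.0]
grip_width: 0.451
grasp_force: 59.9
```

>>> carry_out(deltas=[{"translation":[0,0,0.08],"angular":[0,0,0],"jaw":1},{"translation":[0,0,0.16],"angular":[0,0,0],"jaw":1},{"translation":[0,0,0.24],"angular":[0,0,0],"jaw":1},{"translation":[0.07,0.065,0.25],"angular":[0,0,0],"jaw":1},{"translation":[0.14,0.13,0.25],"angular":[0,0,0],"jaw":1}])

```text
t: 9.25
ee_pos: [502.8, -208.5, 114.8]
ee_rot: [3.141, 0.005, 2.907]
force: [0.4, -0.2, -1.7]
grip_width: 0.45
grasp_force: 60.6
```

>>> carry_out(deltas=[{"translation":[0.07,0.065,0],"angular":[0,0,0],"jaw":1},{"translation":[0.14,0.13,0],"angular":[0,0,0],"jaw":1},{"translation":[0.21,0.2,0],"angular":[0,0,0],"jaw":1},{"translation":[0.28,0.264,0],"angular":[0,0,0],"jaw":1},{"translation":[0.28,0.264,0],"angular":[0,0,0],"jaw":1}])

```text
t: 9.75
ee_pos: [618.0, -94.9, 112.3]
ee_rot: [3.138, 0.003, 2.92]
force: [-0.3, 1.5, -0.8]
grip_width: 0.454
grasp_force: 60.6
```

>>> carry_out(deltas=[{"translation":[0,0,0],"angular":[0,0,0],"jaw":1},{"translation":[0,0,0],"angular":[0,0,0],"jaw":1}])

```text
t: 9.95
ee_pos: [612.5, -103.4, 112.3]
ee_rot: [-3.141, -0.0, 2.909]
force: [0.2, -1.2, -1.0]
grip_width: 0.452
grasp_force: 60.6
```

Run:
```python
from h import *
s=bot.get_state(); print(s["ee_pos"],s["grip_width"])
p,d=cap("top","t4"); q,d=cap("side","s4")
o=np.hstack([p[120:330,170:450],q[130:340,180:460]])
cv2.imwrite("pics/c4.png",cv2.resize(o[:,:,::-1],(800,300)))
```

```text
[ 612.49408641 -103.35322367  112.34479995] 0.4518237723396486
```

View pics/c4.png

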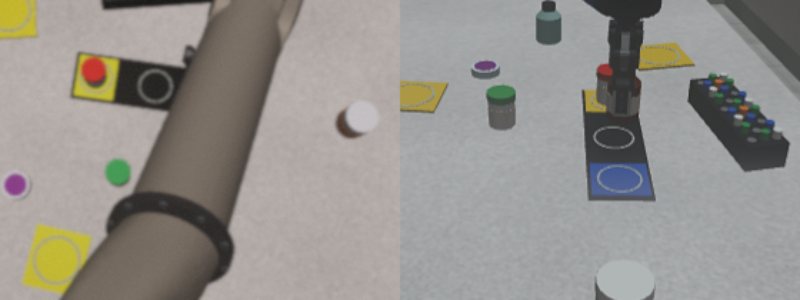

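The amber bottle is held upright over the blue pad. Lowering and releasing.

>>> carry_out(deltas=[{"translation":[0.008,0.001,-0.08],"angular":[0,0,0],"jaw":1},{"translation":[0.008,0.001,-0.16],"angular":[0,0,0],"jaw":1},{"translation":[0.008,0.001,-0.2],"angular":[0,0,0],"jaw":1},{"translation":[0.008,0.001,-0.22],"angular":[0,0,0],"jaw":1},{"translation":[0.008,0.001,-0.234],"angular":[0,0,0],"jaw":1}])

```text
t: 10.55
ee_pos: [616.7, -102.2, 18.7]
ee_rot: [-3.142, 0.0, 2.91]
force: [-7.1, 1.6, 39.2]
grip_width: 0.453
grasp_force: 65.3
```

>>> carry_out(deltas=[{"translation":[0,0,0],"angular":[0,0,0],"jaw":1},{"translation":[0,0,0],"angular":[0,0,0],"jaw":1},{"translation":[0,0,0],"angular":[0,0,0],"jaw":1}])

```text
t: 10.85
ee_pos: [617.4, -101.7, 19.4]
ee_rot: [3.141, 0.002, 2.911]
force: [0.9, 0.3, -1.4]
grip_width: 0.448
grasp_force: 60.8
```

>>> carry_out(deltas=[{"translation":[0,0,0],"angular":[0,0,0],"jaw":-1},{"translation":[0,0,0],"angular":[0,0,0],"jaw":-1},{"translation":[0,0,0],"angular":[0,0,0],"jaw":-1},{"translation":[0,0,0],"angular":[0,0,0],"jaw":-1},{"translation":[0,0,0],"angular":[0,0,0],"jaw":-1}])

```text
t: 11.35
ee_pos: [616.7, -101.6, 18.6]
ee_rot: [3.142, 0.0, 2.911]
force: [-0.2, 0.7, -0.5]
grip_width: 0.999
grasp_force: 0.0
```

>>> carry_out(deltas=[{"translation":[0,0,0.1],"angular":[0,0,0],"jaw":-1},{"translation":[0,0,0.2],"angular":[0,0,0],"jaw":-1},{"translation":[0,0,0.3],"angular":[0,0,0],"jaw":-1},{"translation":[-0.07,0.08,0.3],"angular":[0,0,0],"jaw":-1},{"translation":[-0.14,0.16,0.3],"angular":[0,0,0],"jaw":-1}])

```text
t: 11.85
ee_pos: [561.5, -38.2, 140.2]
ee_rot: [3.141, 0.004, 2.908]
force: [0.5, 0.8, -0.5]
grip_width: 0.999
grasp_force: 0.0
```

>>> carry_out(deltas=[{"translation":[-0.08,0.08,0],"angular":[0,0,0],"jaw":-1},{"translation":[-0.16,0.16,0],"angular":[0,0,0],"jaw":-1},{"translation":[-0.227,0.246,0],"angular":[0,0,0],"jaw":-1},{"translation":[-0.227,0.246,0],"angular":[0,0,0],"jaw":-1},{"translation":[-0.227,0.246,0],"angular":[0,0,0],"jaw":-1}])

```text
t: 12.35
ee_pos: [469.7, 61.7, 138.8]
ee_rot: [3.141, 0.0, 2.914]
force: [-0.0, -1.7, 0.2]
grip_width: 1.003
grasp_force: 0.0
```

Run:
```python
from h import *
s=bot.get_state(); print(s["ee_pos"],s["grip_width"])
p,d=cap("top","t5"); q,d=cap("side","s5")
for a,r in blobs(p,*COL["red"])[:1]: print(r[0],ray("top",r[0],60))
for a,r in blobs(p,(0,0,0),(180,255,60),roi=(300,150,345,205),amin=10)[:3]: print("dark",a,r,ray("top",r[0],80))
o=np.hstack([p[120:330,170:450],q[130:340,180:460]])
cv2.imwrite("pics/c5.png",cv2.resize(o[:,:,::-1],(800,300)))
```

```text
[469.65362381  61.71523995 138.79495265] 1.0034721745157595
(235.0, 169.0) [639.47417515 105.76120375  60.        ]
dark 111.5 ((303.0, 183.5), (29.0, 6.0), 90.0) [601.83877242 -56.15352815  80.        ]
dark 103.5 ((320.4310607910156, 181.1724090576172), (11.698805809020996, 15.227017402648926), 21.801406860351562) [608.18047435 -97.13009796  80.        ]
```

View pics/c5.png

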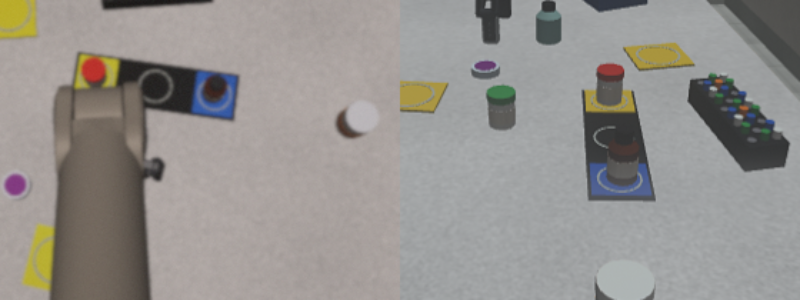

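Both stand on their pads: amber is inside the blue ring and red is on yellow. Now the green pot.

>>> carry_out(deltas=[{"translation":[0,-0.002,-0.1],"angular":[0,0,0],"jaw":-1},{"translation":[0,-0.002,-0.2],"angular":[0,0,0],"jaw":-1},{"translation":[0,-0.002,-0.29],"angular":[0,0,0],"jaw":-1},{"translation":[0,-0.002,-0.33],"angular":[0,0,0],"jaw":-1},{"translation":[0,-0.002,-0.33],"angular":[0,0,0],"jaw":-1}])

```text
t: 12.95
ee_pos: [468.7, 57.8, 4.3]
ee_rot: [-3.138, -0.004, 2.908]
force: [0.2, -0.3, 0.1]
grip_width: 1.0
grasp_force: 0.0
```

>>> carry_out(deltas=[{"translation":[0,0,0],"angular":[0,0,0],"jaw":1},{"translation":[0,0,0],"angular":[0,0,0],"jaw":1},{"translation":[0,0,0],"angular":[0,0,0],"jaw":1},{"translation":[0,0,0],"angular":[0,0,0],"jaw":1},{"translation":[0,0,0],"angular":[0,0,0],"jaw":1}])

```text
t: 13.45
ee_pos: [471.2, 60.1, 8.0]
ee_rot: [3.14, 0.002, 2.911]
force: [-0.4, -0.9, 5.2]
grip_width: 0.47
grasp_force: 59.6
```

>>> carry_out(deltas=[{"translation":[0,0,0],"angular":[0,0,0],"jaw":1},{"translation":[0,0,0],"angular":[0,0,0],"jaw":1}])

```text
t: 13.65
ee_pos: [471.2, 60.1, 8.0]
ee_rot: [3.14, 0.003, 2.911]
force: [-0.0, -1.3, 5.5]
grip_width: 0.474
grasp_force: 59.6
```

>>> carry_out(deltas=[{"translation":[0,0,0.08],"angular":[0,0,0],"jaw":1},{"translation":[0,0,0.16],"angular":[0,0,0],"jaw":1},{"translation":[0,0,0.24],"angular":[0,0,0],"jaw":1},{"translation":[0.08,-0.03,0.25],"angular":[0,0,0],"jaw":1},{"translation":[0.16,-0.06,0.25],"angular":[0,0,0],"jaw":1}])

```text
t: 14.15
ee_pos: [535.7, 37.2, 109.3]
ee_rot: [3.137, 0.004, 2.913]
force: [0.6, -0.3, -0.7]
grip_width: 0.467
grasp_force: 60.7
```

>>> carry_out(deltas=[{"translation":[0.08,-0.03,0],"angular":[0,0,0],"jaw":1},{"translation":[0.16,-0.06,0],"angular":[0,0,0],"jaw":1},{"translation":[0.235,-0.088,0],"angular":[0,0,0],"jaw":1},{"translation":[0.235,-0.088,0],"angular":[0,0,0],"jaw":1},{"translation":[0.235,-0.088,0],"angular":[0,0,0],"jaw":1}])

```text
t: 14.65
ee_pos: [627.8, 0.5, 106.8]
ee_rot: [3.142, -0.0, 2.91]
force: [-0.2, 0.7, -1.2]
grip_width: 0.469
grasp_force: 60.7
```

>>> carry_out(deltas=[{"translation":[0,0,0],"angular":[0,0,0],"jaw":1},{"translation":[0,0,0],"angular":[0,0,0],"jaw":1}])

```text
t: 14.85
ee_pos: [626.8, 1.7, 106.7]
ee_rot: [3.141, -0.001, 2.912]
force: [0.1, 0.7, -1.1]
grip_width: 0.472
grasp_force: 60.7
```

>>> carry_out(deltas=[{"translation":[0.005,-0.003,-0.08],"angular":[0,0,0],"jaw":1},{"translation":[0.005,-0.003,-0.16],"angular":[0,0,0],"jaw":1},{"translation":[0.005,-0.003,-0.21],"angular":[0,0,0],"jaw":1},{"translation":[0.005,-0.003,-0.23],"angular":[0,0,0],"jaw":1},{"translation":[0.005,-0.003,-0.242],"angular":[0,0,0],"jaw":1}])

```text
t: 15.35
ee_pos: [629.1, 0.1, 10.0]
ee_rot: [3.141, -0.002, 2.911]
force: [-7.7, 0.2, 24.5]
grip_width: 0.471
grasp_force: 59.8
```

>>> carry_out(deltas=[{"translation":[0,0,0],"angular":[0,0,0],"jaw":1},{"translation":[0,0,0],"angular":[0,0,0],"jaw":1},{"translation":[0,0,0],"angular":[0,0,0],"jaw":1}])

```text
t: 15.65
ee_pos: [630.5, -0.3, 10.7]
ee_rot: [3.141, 0.002, 2.911]
force: [0.6, -0.2, -0.8]
grip_width: 0.47
grasp_force: 61.4
```

>>> carry_out(deltas=[{"translation":[0,0,0],"angular":[0,0,0],"jaw":-0.5},{"translation":[0,0,0],"angular":[0,0,0],"jaw":-0.5},{"translation":[0,0,0],"angular":[0,0,0],"jaw":-0.5},{"translation":[0,0,0],"angular":[0,0,0],"jaw":-0.5},{"translation":[0,0,0],"angular":[0,0,0],"jaw":-0.5}])

```text
t: 16.15
ee_pos: [629.9, -0.4, 9.7]
ee_rot: [3.141, -0.0, 2.911]
force: [0.6, 0.9, 0.8]
grip_width: 0.752
grasp_force: 0.0
```

>>> carry_out(deltas=[{"translation":[0,0,0.1],"angular":[0,0,0],"jaw":-0.5},{"translation":[0,0,0.2],"angular":[0,0,0],"jaw":-0.5},{"translation":[0,0,0.3],"angular":[0,0,0],"jaw":-0.5},{"translation":[-0.05,0.08,0.32],"angular":[0,0,0],"jaw":-0.5},{"translation":[-0.1,0.16,0.32],"angular":[0,0,0],"jaw":-0.5}])

```text
t: 16.65
ee_pos: [591.5, 62.9, 140.5]
ee_rot: [3.14, 0.005, 2.907]
force: [0.2, 1.8, -0.9]
grip_width: 0.747
grasp_force: 0.0
```

>>> carry_out(deltas=[{"translation":[-0.07,0.08,0],"angular":[0,0,0],"jaw":-0.5},{"translation":[-0.14,0.16,0],"angular":[0,0,0],"jaw":-0.5},{"translation":[-0.21,0.25,0],"angular":[0,0,0],"jaw":-0.5},{"translation":[-0.28,0.34,0],"angular":[0,0,0],"jaw":-0.5},{"translation":[-0.35,0.427,0],"angular":[0,0,0],"jaw":-0.5}])

```text
t: 17.15
ee_pos: [448.6, 235.8, 137.9]
ee_rot: [3.141, 0.0, 2.911]
force: [0.8, 0.5, 0.0]
grip_width: 0.75
grasp_force: 0.0
```

>>> carry_out(deltas=[{"translation":[0,0,0],"angular":[0,0,0],"jaw":-0.5},{"translation":[0,0,0],"angular":[0,0,0],"jaw":-0.5}])

```text
t: 17.35
ee_pos: [449.2, 235.4, 137.8]
ee_rot: [3.141, 0.0, 2.914]
force: [0.0, -0.2, -0.5]
grip_width: 0.751
grasp_force: 0.0
```

Run:
```python
from h import *
s=bot.get_state(); print(s["ee_pos"],s["grip_width"])
p,d=cap("top","t6"); q,d=cap("side","s6")
for k,z in(("red",60),("green",57),("purple",14)):
    for n,im in(("top",p),("side",q)):
        for a,r in blobs(im,*COL[k])[:1]: print(k,n,a,r[0],ray(n,r[0],z))
o=np.hstack([p[120:330,170:450],q[130:340,180:460]])
cv2.imwrite("pics/c6.png",cv2.resize(o[:,:,::-1],(800,300)))
```

```text
[449.21703743 235.43039703 137.83955384] 0.7505856494173325
red top 188.5 (235.0, 169.0) [639.47417515 105.76120375  60.        ]
red side 99.5 (327.0, 178.5) [641.44835481  99.91296929  60.        ]
green top 222.0 (278.5, 174.0) [629.78582338   1.25509468  57.        ]
green side 137.5 (331.0, 203.5) [628.95497189  -5.83288123  57.        ]
purple top 34.0 (180.0, 253.5) [438.95460782 235.82878028  14.        ]
purple side 54.5 (239.0, 175.5) [449.65111329 232.28314231  14.        ]
```

View pics/c6.png

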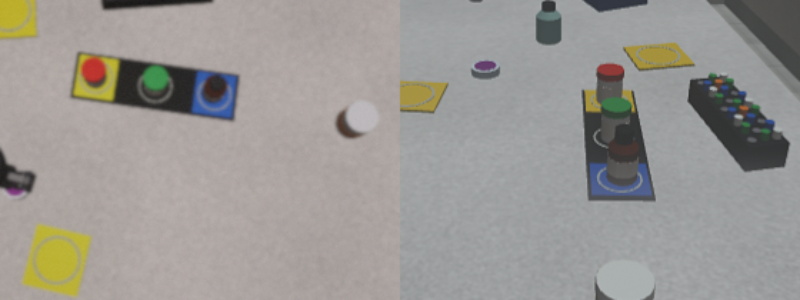

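All three stand in their rings: red lid (93,70), green (155,77) and amber (214,88) in the crop. The gripper is over the dish. Descending slowly.

>>> carry_out(deltas=[{"translation":[0.001,0,-0.1],"angular":[0,0,0],"jaw":-0.5},{"translation":[0.001,0,-0.2],"angular":[0,0,0],"jaw":-0.5},{"translation":[0.001,0,-0.27],"angular":[0,0,0],"jaw":-0.5},{"translation":[0.001,0,-0.3],"angular":[0,0,0],"jaw":-0.5},{"translation":[0.001,0,-0.31],"angular":[0,0,0],"jaw":-0.5}])

```text
t: 17.95
ee_pos: [450.6, 232.7, 12.8]
ee_rot: [-3.14, -0.001, 2.908]
force: [-0.0, -0.1, 1.0]
grip_width: 0.748
grasp_force: 0.0
```

>>> carry_out(deltas=[{"translation":[0,0,-0.01],"angular":[0,0,0],"jaw":-0.5},{"translation":[0,0,-0.018],"angular":[0,0,0],"jaw":-0.5},{"translation":[0,0,-0.026],"angular":[0,0,0],"jaw":-0.5},{"translation":[0,0,-0.03],"angular":[0,0,0],"jaw":-0.5},{"translation":[0,0,-0.03],"angular":[0,0,0],"jaw":-0.5}])

```text
t: 18.45
ee_pos: [450.3, 234.6, 1.9]
ee_rot: [3.141, 0.0, 2.911]
force: [0.3, 0.1, 1.3]
grip_width: 0.751
grasp_force: 0.0
```

Run:
```python
from h import *
s=bot.get_state(); print(s["ee_pos"],s["grip_width"],s["force"])
q,d=cap("side","s7")
cv2.imwrite("pics/c7.png",cv2.resize(q[110:230,180:320,::-1],(700,600),interpolation=cv2.INTER_CUBIC))
```

```text
[450.3406926  234.57962026   1.94810924] 0.7512533719001588 [0.29530984 0.09866503 1.34419088]
```

View pics/c7.png

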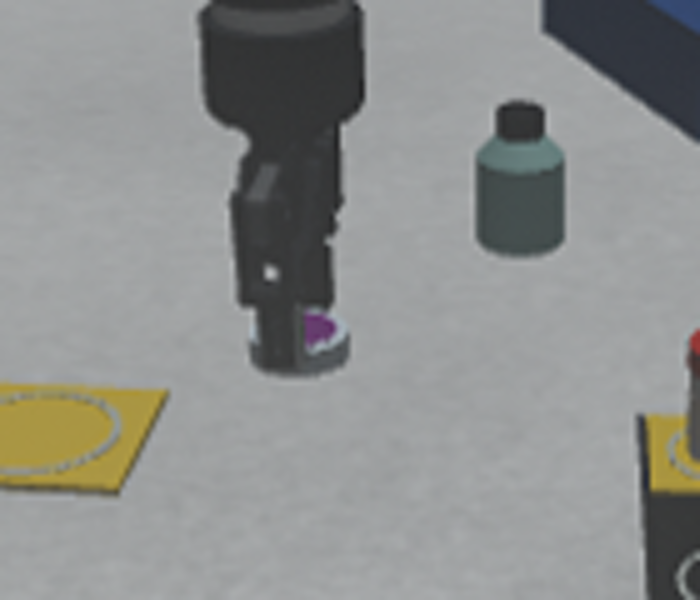

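The near fingertip stands low beside the dish at (282,350) in the crop, straddling it properly. Closing, then a small lift to check.

>>> carry_out(deltas=[{"translation":[0,0,0],"angular":[0,0,0],"jaw":1},{"translation":[0,0,0],"angular":[0,0,0],"jaw":1},{"translation":[0,0,0],"angular":[0,0,0],"jaw":1},{"translation":[0,0,0],"angular":[0,0,0],"jaw":1},{"translation":[0,0,0],"angular":[0,0,0],"jaw":1}])

```text
t: 19.0
ee_pos: [450.5, 234.6, 2.6]
ee_rot: [3.141, -0.0, 2.911]
force: [-1.2, -0.5, 6.2]
grip_width: 0.555
grasp_force: 60.5
```

>>> carry_out(deltas=[{"translation":[0,0,0.02],"angular":[0,0,0],"jaw":1},{"translation":[0,0,0.05],"angular":[0,0,0],"jaw":1},{"translation":[0,0,0.1],"angular":[0,0,0],"jaw":1},{"translation":[0,0,0.15],"angular":[0,0,0],"jaw":1},{"translation":[0,0,0.15],"angular":[0,0,0],"jaw":1}])

```text
t: 19.5
ee_pos: [452.5, 235.5, 64.8]
ee_rot: [3.137, 0.004, 2.911]
force: [1.2, -0.2, 0.6]
grip_width: 0.554
grasp_force: 61.6
```

Run:
```python
from h import *
s=bot.get_state(); print(s["ee_pos"],s["grip_width"],s["force"])
q,d=cap("side","s8")
cv2.imwrite("pics/c8.png",cv2.resize(q[90:210,180:320,::-1],(700,600),interpolation=cv2.INTER_CUBIC))
```

```text
[452.48771392 235.51881445  64.80412083] 0.553504543376322 [ 1.16141116 -0.24599068  0.5537073 ]
```

View pics/c8.png

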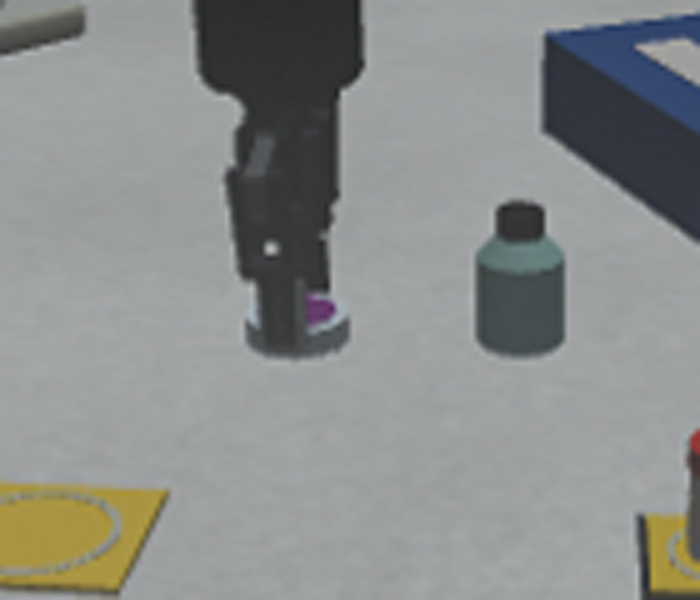

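The dish came up level in the grip at (298,325). Raising it and carrying it to above the green pot.

>>> carry_out(deltas=[{"translation":[0,0,0.08],"angular":[0,0,0],"jaw":1},{"translation":[0,0,0.16],"angular":[0,0,0],"jaw":1},{"translation":[0.05,-0.065,0.2],"angular":[0,0,0],"jaw":1},{"translation":[0.1,-0.13,0.2],"angular":[0,0,0],"jaw":1},{"translation":[0.15,-0.195,0.2],"angular":[0,0,0],"jaw":1}])

```text
t: 20.05
ee_pos: [510.6, 155.9, 141.9]
ee_rot: [3.141, 0.0, 2.912]
force: [-0.2, 0.0, -0.2]
grip_width: 0.554
grasp_force: 61.9
```

>>> carry_out(deltas=[{"translation":[0.06,-0.08,0],"angular":[0,0,0],"jaw":1},{"translation":[0.12,-0.16,0],"angular":[0,0,0],"jaw":1},{"translation":[0.18,-0.24,0],"angular":[0,0,0],"jaw":1},{"translation":[0.24,-0.32,0],"angular":[0,0,0],"jaw":1},{"translation":[0.28,-0.37,0],"angular":[0,0,0],"jaw":1}])

```text
t: 20.55
ee_pos: [622.9, 4.8, 140.9]
ee_rot: [-3.14, -0.0, 2.908]
force: [0.0, 0.2, -0.1]
grip_width: 0.554
grasp_force: 61.9
```

>>> carry_out(deltas=[{"translation":[0.018,-0.022,0],"angular":[0,0,0],"jaw":1},{"translation":[0.018,-0.022,0],"angular":[0,0,0],"jaw":1},{"translation":[0.018,-0.022,0],"angular":[0,0,0],"jaw":1},{"translation":[0.018,-0.022,0],"angular":[0,0,0],"jaw":1}])

```text
t: 20.95
ee_pos: [628.6, 2.0, 141.4]
ee_rot: [3.14, -0.002, 2.914]
force: [0.1, 0.2, -0.3]
grip_width: 0.554
grasp_force: 61.9
```

Run:
```python
from h import *
s=bot.get_state(); print(s["ee_pos"],s["ee_rot"],s["grip_width"],s["force"])
q,d=cap("side","s9")
cv2.imwrite("pics/c9.png",cv2.resize(q[120:240,260:400,::-1],(700,600),interpolation=cv2.INTER_CUBIC))
```

```text
[628.56990249   1.97991529 141.3659115 ] [ 3.14036387e+00 -1.61313841e-03  2.91361602e+00] 0.5541665797720683 [ 0.10207164  0.22222466 -0.32832755]
```

View pics/c9.png

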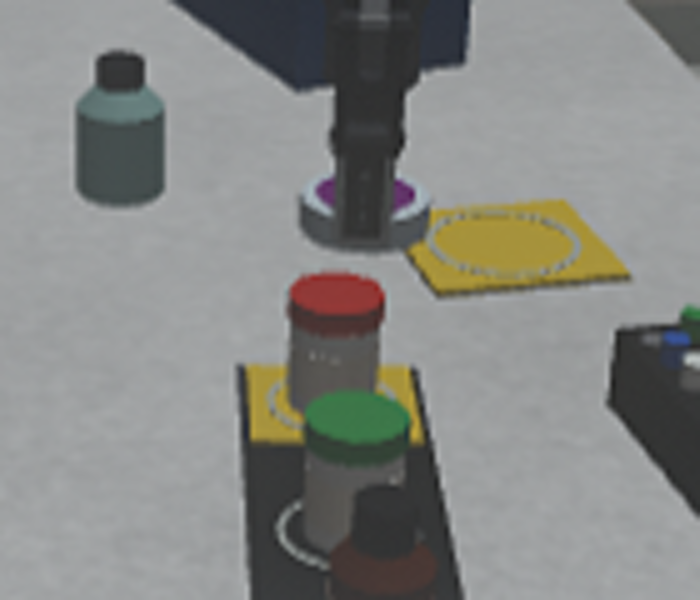

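The dish is held level above the green lid. Lowering it with a slow finish.

>>> carry_out(deltas=[{"translation":[0.004,-0.004,-0.05],"angular":[0,0,0],"jaw":1},{"translation":[0.004,-0.004,-0.1],"angular":[0,0,0],"jaw":1},{"translation":[0.004,-0.004,-0.14],"angular":[0,0,0],"jaw":1},{"translation":[0.004,-0.004,-0.17],"angular":[0,0,0],"jaw":1},{"translation":[0.004,-0.004,-0.18],"angular":[0,0,0],"jaw":1}])

```text
t: 21.5
ee_pos: [630.0, -1.3, 68.3]
ee_rot: [-3.141, -0.002, 2.912]
force: [0.1, -0.6, -0.5]
grip_width: 0.553
grasp_force: 61.9
```

>>> carry_out(deltas=[{"translation":[0,0,0],"angular":[0,0,0],"jaw":1},{"translation":[0,0,0],"angular":[0,0,0],"jaw":1},{"translation":[0,0,0],"angular":[0,0,0],"jaw":1}])

```text
t: 21.8
ee_pos: [631.8, -2.1, 70.7]
ee_rot: [3.141, 0.002, 2.911]
force: [-0.3, -0.7, -0.7]
grip_width: 0.551
grasp_force: 61.9
```

Run:
```python
from h import *
s=bot.get_state(); print(s["ee_pos"],s["ee_rot"],s["grip_width"],s["force"])
q,d=cap("side","s10")
cv2.imwrite("pics/c10.png",cv2.resize(q[140:260,260:400,::-1],(700,600),interpolation=cv2.INTER_CUBIC))
```

```text
[631.81809427  -2.14692878  70.69321635] [3.14096922e+00 1.72008824e-03 2.91070605e+00] 0.5513774296943318 [-0.31092137 -0.67429444 -0.68799313]
```

View pics/c10.png

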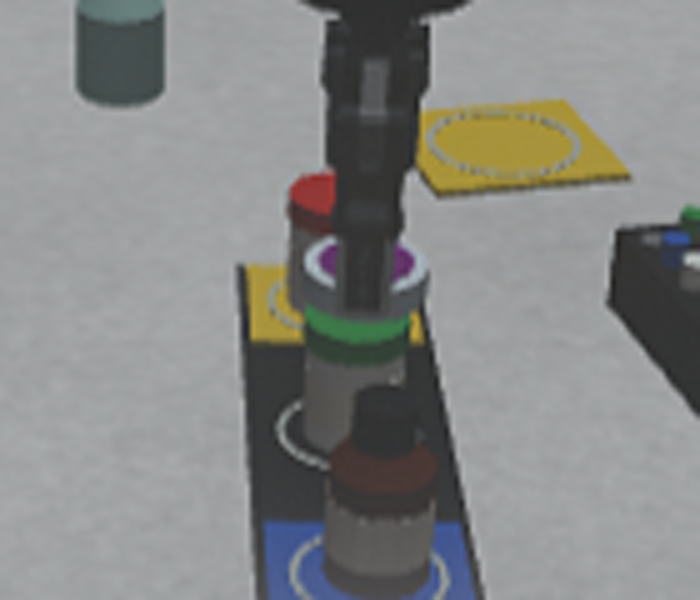

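The dish hangs just over the lid, about 2 mm too far in +x (dish centre column 366, lid 358). Correcting that and y, then lowering.

>>> carry_out(deltas=[{"translation":[-0.005,0.005,0],"angular":[0,0,0],"jaw":1},{"translation":[-0.005,0.005,-0.01],"angular":[0,0,0],"jaw":1},{"translation":[-0.005,0.005,-0.016],"angular":[0,0,0],"jaw":1},{"translation":[-0.005,0.005,-0.02],"angular":[0,0,0],"jaw":1},{"translation":[-0.005,0.005,-0.02],"angular":[0,0,0],"jaw":1}])

```text
t: 22.35
ee_pos: [628.8, -0.0, 61.3]
ee_rot: [-3.141, -0.001, 2.911]
force: [0.3, -1.4, -0.1]
grip_width: 0.553
grasp_force: 61.9
```

>>> carry_out(deltas=[{"translation":[0,0,0],"angular":[0,0,0],"jaw":1},{"translation":[0,0,0],"angular":[0,0,0],"jaw":1},{"translation":[0,0,0],"angular":[0,0,0],"jaw":1}])

```text
t: 22.65
ee_pos: [629.2, -0.0, 61.9]
ee_rot: [3.141, 0.0, 2.911]
force: [-0.8, -0.2, -0.0]
grip_width: 0.552
grasp_force: 61.9
```

Run:
```python
from h import *
s=bot.get_state(); print(s["ee_pos"],s["ee_rot"],s["grip_width"],s["force"])
q,d=cap("side","s11")
g=blobs(q,*COL["green"],roi=(300,180,370,230))[:2]; print(g)
# dish columns extent: light pixels row scan
for r in range(186,206,2): print(r,q[r,316:352,:].astype(int).mean(1).astype(int).tolist())
```

```text
[ 6.29182284e+02 -3.50952395e-02  6.18546748e+01] [3.14141988e+00 2.41086701e-04 2.91083126e+00] 0.5515887828104253 [-0.76296562 -0.21596896 -0.01547121]
[]
186 [164, 168, 86, 78, 77, 72, 65, 67, 59, 53, 51, 56, 63, 64, 63, 63, 62, 62, 62, 60, 51, 47, 92, 163, 161, 160, 158, 158, 158, 158, 158, 159, 160, 160, 159, 160]
188 [164, 142, 86, 77, 80, 83, 84, 87, 60, 52, 51, 53, 55, 56, 56, 56, 55, 55, 55, 54, 51, 48, 52, 162, 163, 162, 161, 159, 159, 157, 156, 155, 155, 157, 157, 156]
190 [167, 144, 80, 77, 80, 79, 95, 98, 99, 64, 52, 51, 52, 52, 52, 51, 51, 51, 52, 53, 49, 44, 142, 161, 159, 159, 160, 158, 158, 158, 156, 157, 159, 159, 158, 157]
192 [160, 116, 76, 73, 92, 139, 176, 162, 121, 96, 75, 61, 52, 52, 52, 52, 52, 51, 50, 68, 66, 85, 158, 163, 167, 163, 150, 160, 159, 158, 158, 158, 158, 157, 156, 155]
194 [125, 100, 72, 143, 173, 169, 103, 84, 86, 79, 74, 62, 53, 52, 55, 61, 52, 52, 52, 73, 72, 86, 84, 79, 138, 172, 148, 121, 160, 160, 158, 156, 156, 157, 158, 159]
196 [137, 97, 69, 156, 174, 175, 109, 84, 86, 77, 74, 56, 52, 52, 55, 52, 52, 52, 53, 73, 75, 87, 85, 83, 84, 170, 171, 169, 160, 160, 160, 159, 158, 159, 160, 159]
198 [126, 100, 76, 66, 111, 160, 177, 144, 108, 74, 73, 57, 52, 52, 55, 55, 52, 51, 54, 72, 72, 79, 98, 118, 149, 173, 166, 104, 115, 161, 161, 158, 158, 160, 161, 160]
200 [126, 111, 79, 72, 73, 71, 88, 131, 156, 83, 72, 56, 52, 52, 53, 53, 52, 51, 59, 70, 102, 173, 168, 157, 144, 122, 82, 69, 81, 162, 161, 158, 158, 160, 160, 159]
202 [133, 126, 116, 87, 76, 77, 78, 79, 81, 74, 74, 53, 51, 54, 57, 53, 51, 52, 62, 71, 74, 76, 79, 80, 82, 82, 82, 80, 45, 152, 161, 159, 160, 162, 160, 159]
204 [122, 137, 132, 121, 92, 76, 79, 81, 81, 73, 75, 55, 52, 52, 51, 50, 50, 50, 64, 72, 80, 82, 82, 82, 82, 82, 95, 130, 59, 94, 161, 160, 163, 165, 164, 163]
```

Dish centre column is 331.7 against about 331.3 for the lid, so it is centred. Lowering the last bit and releasing.

>>> carry_out(deltas=[{"translation":[0.001,0,-0.003],"angular":[0,0,0],"jaw":1},{"translation":[0.001,0,-0.004],"angular":[0,0,0],"jaw":1},{"translation":[0.001,0,-0.005],"angular":[0,0,0],"jaw":1},{"translation":[0.001,0,-0.005],"angular":[0,0,0],"jaw":1},{"translation":[0.001,0,-0.005],"angular":[0,0,0],"jaw":1}])

```text
t: 23.2
ee_pos: [629.5, 0.0, 59.7]
ee_rot: [3.141, -0.0, 2.911]
force: [0.6, -0.5, -1.0]
grip_width: 0.551
grasp_force: 61.9
```

>>> carry_out(deltas=[{"translation":[0,0,0],"angular":[0,0,0],"jaw":-0.3},{"translation":[0,0,0],"angular":[0,0,0],"jaw":-0.5},{"translation":[0,0,0],"angular":[0,0,0],"jaw":-0.5},{"translation":[0,0,0],"angular":[0,0,0],"jaw":-0.5},{"translation":[0,0,0],"angular":[0,0,0],"jaw":-0.5}])

```text
t: 23.7
ee_pos: [629.5, 0.0, 59.8]
ee_rot: [3.141, 0.0, 2.911]
force: [0.2, 0.1, 0.0]
grip_width: 0.747
grasp_force: 0.0
```

>>> carry_out(deltas=[{"translation":[0,0,0.02],"angular":[0,0,0],"jaw":-0.5},{"translation":[0,0,0.08],"angular":[0,0,0],"jaw":-0.5},{"translation":[0,0,0.18],"angular":[0,0,0],"jaw":-0.5},{"translation":[0,0,0.28],"angular":[0,0,0],"jaw":-0.5},{"translation":[-0.05,0.08,0.3],"angular":[0,0,0],"jaw":-0.5}])

```text
t: 24.2
ee_pos: [614.4, 25.7, 186.3]
ee_rot: [-3.141, 0.013, 2.902]
force: [0.8, 0.4, 0.3]
grip_width: 0.749
grasp_force: 0.0
```

>>> carry_out(deltas=[{"translation":[-0.06,0.09,0],"angular":[0,0,0],"jaw":-0.5},{"translation":[-0.12,0.18,0],"angular":[0,0,0],"jaw":-0.5},{"translation":[-0.18,0.27,0],"angular":[0,0,0],"jaw":-0.5},{"translation":[-0.24,0.36,0],"angular":[0,0,0],"jaw":-0.5},{"translation":[-0.3,0.45,0],"angular":[0,0,0],"jaw":-0.5}])

```text
t: 24.7
ee_pos: [488.5, 213.3, 180.5]
ee_rot: [3.14, 0.001, 2.91]
force: [0.6, 0.2, -0.8]
grip_width: 0.744
grasp_force: 0.0
```

Run:
```python
from h import *
s=bot.get_state(); print(s["ee_pos"],s["grip_width"])
p,d=cap("top","t12"); q,d=cap("side","s12")
for k,z in(("red",60),("purple",71)):
    for n,im in(("top",p),("side",q)):
        for a,r in blobs(im,*COL[k])[:1]: print(k,n,a,r[0],ray(n,r[0],z))
a=cv2.resize(p[140:230,205:345],(400,300),interpolation=cv2.INTER_CUBIC);b=cv2.resize(q[165:285,270:390],(400,300),interpolation=cv2.INTER_CUBIC)
cv2.imwrite("pics/c12.png",np.hstack([a,b])[:,:,::-1])
```

```text
[488.51790813 213.25458628 180.53013144] 0.744447917183107
red top 190.5 (234.94618225097656, 168.93077087402344) [639.64314608 105.89510504  60.        ]
red side 99.5 (327.0, 178.5) [641.44835481  99.91296929  60.        ]
purple top 142.0 (278.5, 172.5) [629.79080067   1.53096022  71.        ]
purple side 107.0 (331.0, 196.0) [ 6.29367817e+02 -2.71679388e-01  7.10000000e+01]
```

View pics/c12.png

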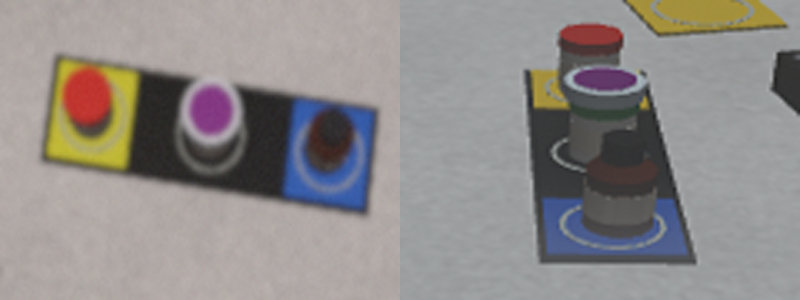

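The final views show all three standing inside their rings. The dish, at (629.8, 1.5), is level and within 1 mm of the green pot's measured centre, and the gripper is clear. Handing in.

```bash
python3 -c "
from station import bot
print(bot.get_state()['t'],bot.job_done())"
```

```text
the job is handed in; nothing more can be done
24.8 None
```

The job is handed in at 24.8 s: amber bottle on blue, red pot on yellow, green pot in the middle ring with the dish level and centred on its lid; I never touched the white jar or clear bottle, and the judged result was not shown.

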